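# Build up the compression stack on the load cell

## Task

Build up the compression test stack on the load cell, one part at a time from the bottom: the lower platen down over the cell's stud, the short round specimen centred on it, the upper platen centred on the specimen with its ball seat up, and last the steel ball in the seat. Set each part down gently rather than letting it drop, never press or knock the load cell hard, and leave the square specimen, the flat tensile specimen and the grip jaw lying where they are.

Things in the scene. Friction and masses are not known exactly. Their poses are not given: they have to be found in the camera images.
- cell: Round steel load cell fixed to the aluminium breadboard (plate top at z = 0.012; all stands on it). From below: flange 88 mm across, 8 high; canister 72 across up to 30 mm (a socket juts 9 mm at its +x side); hub 44 across up to 36 mm, which carries the lower platen; upright stud 16 across from 36 to 47 mm, tapering to 10 across over its last 4 mm. Origin: centre of the underside; z up.
- lower: Lower platen, loose: plain steel disc 56 mm across, 20 high, 0.27 to 0.43 kg, centring rings engraved on top; a bore 20 across and 13 deep in its underside fits over the stud with 2 mm play all round. It lies bore down. Origin: centre of the underside, z up; seated on the hub it is 36 mm above the cell's origin (its top face 56 mm).
- specimen: Short round compression specimen, loose: grey plastic cylinder 30 mm across and 30 high, 20 to 42 g, standing upright. Origin: centre of the underside, z up. In the stack its origin is 56 mm above the cell's.
- upper: Upper platen, loose, steel, 0.19 to 0.30 kg: flange 50 mm across and 10 high, on it a round boss 32 across up to 28 mm with a round ball seat 16 across and 9 deep in its top. It lies seat up, as it is used. Origin: centre of the underside, z up; in the stack it is 86 mm above the cell's origin (boss top 114 mm).
- ball: Steel ball 25 mm across, 64 g, loose, resting on the rim of the ball holder. Origin: the ball's centre (its axes mean nothing). In the upper platen's seat its centre is 9.6 mm above the boss's top, 124 mm above the cell's origin.
- holder: Ball holder, fixed to the breadboard: black plastic, foot 40 mm across and 6 high, stem 20 across up to 26 mm, with a hollow 14 across on top in which the ball rests (ball centre 36 mm above the holder's underside at the start). Origin: centre of the underside, z up.
- prism: Square specimen, loose, not for this test: grey plastic prism 25 x 25 mm and 50 high, standing. Origin: centre of the underside, z up. To be left alone.
- dogbone: Flat tensile specimen, loose, not for this test: grey plastic dog-bone 115 mm long (along its x), 19 wide at the ends, 4 thick, lying flat. Origin: centre of the underside. To be left alone.
- jaw: Grip jaw, loose, not for this test: dark steel block 45 x 28 mm and 20 high with a serrated top. Origin: centre of the underside. To be left alone.

How it is judged:
By the outcome, as a careful person would: the job done as asked, in the order asked, and still so for the second after the job is handed in, with the robot touching nothing.
It also fails if it takes over 112 s, if anything falls off the work surface, if the arm or the gripper's body presses on something with over 40 N, if the wrist force passes 120 N, or if a joint passes its speed limit or range.

## Robot

A 6-joint arm with a two-finger parallel gripper is mounted at the origin on the work surface. World frame = base frame: x ahead of the robot, y to its left, z up, the work surface at z = 0. Lengths are in m, angles in rad, forces in N, time in s.
With the tool pointing down it reaches from about 0.275 to 0.75 m from the base axis. Payload 10.2 kg.
Tool frame: the origin (TCP) lies on the mounting face of the last link; the fingertips stand 173 mm ahead of it and the grasp point (between the pads) lies 155 mm ahead of it (ctrl.tip_reach is the distance from the TCP to the fingertips, in m); x points along the fingers, z is the direction in which the jaws open and shut, and the axes are right-handed (so a half turn about x gives the same grasp; the last joint's range is limited). The gripper opens to 85 mm and grips with 20 to 120 N. Pads are 22 mm wide; open, the fingers measure 114 mm over their backs; the gripper's body (76 mm by 85 mm) begins 54 mm behind the grasp point. The pads swing forward as they close: fully open they stand 13 mm farther back than shut.
Start: joints at [0.997, 0.313, 1.498, -0, 1.331, -0.223], TCP at [0.18, 0.493, 0.405] pointing down, gripper open.
Joint ranges: [-2.94, 2.94], [-0.97, 2.17], [0.19, 2.56], [-1.23, 4.37], [0.02, 3.11], [-2.88, 2.88]. Speed limits (rad/s): [2.39, 2.39, 3.01, 3.14, 3.14, 3.14].

## Interface

Orientations are given as a unit quaternion [x, y, z, w].
In Python, from workcell import ctrl gives the robot as it stands.
- The arm moves only by the tool move_arm, never from a script. Its argument "increments" is a list of rows, each a list of 5 numbers: the finger opening in cm, from 0 to 8.54, then the shift along the tool's x, y, z in cm, then the turn about the tool's x in rad. In form: [[hand, x, y, z, roll], ...]. A call has 1 to 8 rows; each row is the pose to reach, as a shift and turn from the pose commanded when the call began, along the tool's axes at that moment; what a row does not reach only later rows make up. A row lasts 1/12 s, in which the tool goes at most 41.7 mm and 7.16 degrees, less where a joint would pass 70% of its speed; a pose out of reach is approached as far as the arm can. A call with a gripper value outside its range is refused whole. The fingers move at their own pace and stop on an object; "newtons" is the grip in N (left out, the last holds). Time passes only in rows, so rows that repeat a pose let the fingers close. It gives the time, the measured TCP pose, the force and the opening at its end, in the units of the state.
- ctrl.state(): the state, without advancing time (a new reading comes with each control period).
- ctrl.grab_frame(name): name is "side" or "top" or "wrist"; returns the picture (384x512x3 uint8, red, green, blue); there is no depth.
- ctrl.get_calibration(name): a dict with "fx", "fy", "cx", "cy" (pixels), "D" ([k1, k2, p1, p2, k3] as OpenCV has them; the pictures are not rectified), "extrinsics" (4x4, takes a point from world to camera coordinates); the wrist camera has in their place "mount" (4x4, takes a point from camera to tool coordinates, whose origin is the TCP and whose axes are the tool frame's). Camera axes: x right, y down, z forward; pixel columns grow to the right and rows downward; lengths in m; the calibration is good to about 2 mm. A picture is of the moment at which its call begins: read the wrist's pose just before it. get_calibration takes no time and is no camera call.
- ctrl.finish_job(): hands the job in, once; it reports no verdict.
Trained networks look in the newest picture that a camera, given by its name, has taken for a name from the list of things; names that differ only in an ending like _2 or _b are one class to them, and where a whole thing is asked for, a point or a joint stands for the part that bears it (a point fixed in the world has none). Each returns a list of dicts, best first, with "p" (0 to 1); they miss things now and then, are a little off and sometimes report something else, mostly with a low value. They report only what shows in the picture. A call takes as long as a camera call.
- ctrl.boxes_of(label, camera): "uv" ([column, row] in pixels, amid what is visible of it).
- ctrl.silhouettes(label, camera): "pixels" (384x512 bool, what is visible of it) and "uv" ([column, row] in pixels, amid what is visible of it).
The state is a dict: "t": time; "q": joint angles; "joint_vel": joint speeds; "joint_efforts": joint torques, N m; "position": TCP position; "tcp_rot": TCP orientation; "force": force on the tool from outside, world axes, zero at the start; "wrist_torque": the same for the moment, N m; "grip_width": finger opening in m.
Only numpy, scipy, OpenCV 4.12 (cv2) and the standard library are available. Lean on these libraries where they do the work, as an engineer would, in place of code of your own. Each camera call takes 0.05 s, during which the arm holds its last target.

## Working session

There is one attempt and no reset: what is moved stays moved. The work goes in short steps, Python scripts to look and compute and a tool call to move; the robot and the scene stay as the last step left them, time stands still between calls to the robot, and variables do not carry over. Pictures are saved under pics/ and viewed, and the job is handed in when it is done.

Besides the shell and the picture viewer there is one more tool, called after ">>>" by a JSON object that holds its "method" and its "body". move_arm: Moves the arm, as the interface text tells. Its arguments: {"type":"object","properties":{"increments":{"type":"array","items":{"type":"array","items":{"type":"number"}}},"newtons":{"type":"number"}},"required":["increments"]}

```bash
ls; mkdir -p pics
python3 - <<'E'
from workcell import ctrl
import cv2,numpy as np
np.set_printoptions(precision=4,suppress=True)
s=ctrl.state()
for k in s: print(k,np.array(s[k]))
for c in ['side','top','wrist']:
    cal=ctrl.get_calibration(c)
    print(c,cal)
    im=ctrl.grab_frame(c); cv2.imwrite(f'pics/a_{c}.png',im[:,:,::-1])
print(ctrl.tip_reach)
E
```

```text
pics
t 0.0
q [ 0.9966  0.3134  1.4985  0.      1.331  -0.2234]
joint_vel [-0.0001  0.0013 -0.0014 -0.0003  0.0011  0.0004]
joint_efforts [  0.0002 -41.2271 -25.9743  -0.0002   0.0042  -0.    ]
position [0.1804 0.493  0.4041]
tcp_rot [-0.4052  0.58    0.4049  0.5791]
force [0.8241 0.1115 0.064 ]
wrist_torque [ 0.0286 -0.0126 -0.0381]
grip_width 0.08533164533140644
side {'fx': 478.49632888440516, 'fy': 478.49632888440516, 'cx': 251.90923918076203, 'cy': 197.37767883783428, 'D': array([-0.1119,  0.    ,  0.    ,  0.    ,  0.    ]), 'extrinsics': array([[-0.9567, -0.291 , -0.0028,  0.5276],
       [-0.1736,  0.5784, -0.7971,  0.1624],
       [ 0.2336, -0.7621, -0.6039,  1.0609],
       [ 0.    ,  0.    ,  0.    ,  1.    ]])}
top {'fx': 420.2516199615945, 'fy': 420.2516199615945, 'cx': 259.9626894466927, 'cy': 191.12423436745408, 'D': array([0.0478, 0.    , 0.    , 0.    , 0.    ]), 'extrinsics': array([[ 0.0067, -0.9999, -0.0086, -0.0009],
       [-0.9965, -0.006 , -0.0836,  0.5461],
       [ 0.0835,  0.0092, -0.9965,  0.9218],
       [ 0.    ,  0.    ,  0.    ,  1.    ]])}
wrist {'fx': 303.0390405205495, 'fy': 303.0390405205495, 'cx': 259.03748052410197, 'cy': 194.12157712871613, 'D': array([-0.0395,  0.    ,  0.    ,  0.    ,  0.    ]), 'mount': array([[-0.0008, -0.3117,  0.9502,  0.0319],
       [-0.0004, -0.9502, -0.3117,  0.0807],
       [ 1.    , -0.0006,  0.0007, -0.0003],
       [ 0.    ,  0.    ,  0.    ,  1.    ]])}
0.1734
```

View pics/a_top.png

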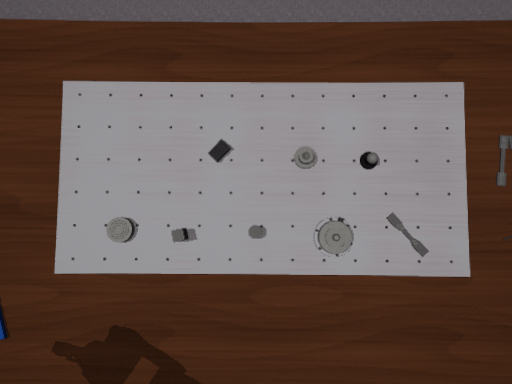

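View pics/a_side.png

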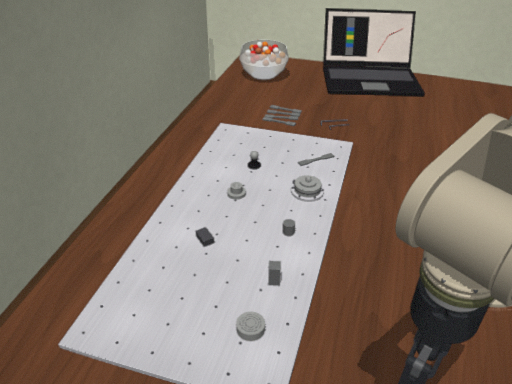

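View pics/a_wrist.png

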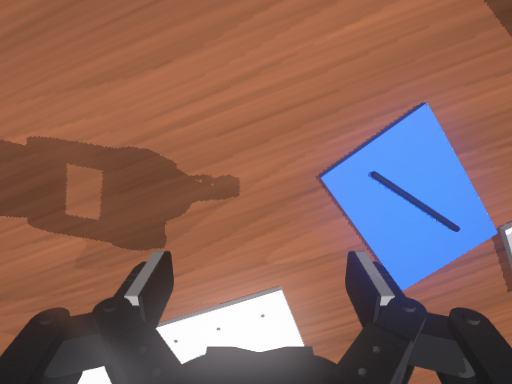

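```bash
cat > h.py <<'E'
from workcell import ctrl
import cv2,numpy as np
from scipy.optimize import least_squares
from scipy.spatial.transform import Rotation as R
np.set_printoptions(precision=4,suppress=True)
# stacked (radius,z0,z1)
M={'cell':[(.044,0,.008),(.036,.008,.030),(.022,.030,.036),(.008,.036,.043)],
'lower':[(.028,0,.02)],'specimen':[(.015,0,.03)],'upper':[(.025,0,.01),(.016,.01,.028)],
'ball':None,'holder':[(.020,0,.006),(.01,.006,.026)]}
def cam(c,st=None):
    k=ctrl.get_calibration(c)
    K=np.array([[k['fx'],0,k['cx']],[0,k['fy'],k['cy']],[0,0,1]])
    if 'extrinsics' in k: T=k['extrinsics']
    else:
        W=np.eye(4);W[:3,:3]=R.from_quat(st['tcp_rot']).as_matrix();W[:3,3]=st['position']
        T=np.linalg.inv(W@k['mount'])
    return K,np.array(k['D']),T
def proj(P,C):
    K,D,T=C
    return cv2.projectPoints(np.asarray(P,float).reshape(-1,1,3),cv2.Rodrigues(T[:3,:3])[0],T[:3,3],K,D)[0].reshape(-1,2)
def pts(name,p):
    p=np.asarray(p)
    if name=='ball':
        u=np.random.RandomState(0).normal(size=(600,3));u/=np.linalg.norm(u,axis=1)[:,None]
        return [p+.0125*u]
    a=np.linspace(0,2*np.pi,64,endpoint=False);o=[]
    for r,z0,z1 in M[name]:
        o.append(np.concatenate([np.c_[r*np.cos(a),r*np.sin(a),0*a+z]+p for z in(z0,z1)]))
    return o
def render(name,p,C,s=8):
    m=np.zeros((384*1,512*1),np.float32)
    big=np.zeros((384*4,512*4),np.uint8)
    for P in pts(name,p):
        h=cv2.convexHull(proj(P,C).astype(np.float32))
        cv2.fillConvexPoly(big,np.round((h+.5)*4*16-8).astype(np.int32),255,shift=4)
    return cv2.resize(big,(512,384),interpolation=cv2.INTER_AREA)/255.
def cen(m):
    y,x=np.nonzero(m>0.5); return np.array([x.mean(),y.mean()])
def cenw(m):
    yy,xx=np.mgrid[:384,:512]; return np.array([(m*xx).sum(),(m*yy).sum()])/m.sum()
def ray(uv,C,z):
    K,D,T=C
    n=cv2.undistortPoints(np.array(uv,float).reshape(1,1,2),K,D).ravel()
    d=T[:3,:3].T@np.array([n[0],n[1],1]);o=-T[:3,:3].T@T[:3,3]
    return o+d*(z-o[2])/d[2]
def fitxy(name,mask,C,z):
    """xy of origin at height z from mask centroid by iteration"""
    c=cen(mask);p=ray(c,C,z)
    for _ in range(6):
        e=cenw(render(name,p,C))
        p=p+ray(c,C,z)-ray(e,C,z)
    return p
def view(c,label=None):
    st=ctrl.state(); im=ctrl.grab_frame(c); return st,im
def save(im,n): cv2.imwrite('pics/'+n+'.png',np.ascontiguousarray(im[:,:,::-1]))
def totool(d,st):
    return R.from_quat(st['tcp_rot']).inv().apply(d)
E
python3 - <<'E'
from h import *
for c in ['top','side']:
    st,im=view(c);C=cam(c,st)
    for n in ['cell','lower','specimen','upper','ball','holder','prism','dogbone','jaw']:
        r=ctrl.silhouettes(n,c)
        for d in r[:2]:
            m=d['pixels'];z=.048 if n=='ball' else .012
            a=(fitxy(n,m,C,z),m.sum(),render(n,ray(d['uv'],C,z),C).sum()) if n in M else ray(d['uv'],C,.012)
            print(c,n,round(d['p'],2),np.array(d['uv']),a)
st=ctrl.state();print(st['t'],R.from_quat(st['tcp_rot']).as_matrix())
E
```

```text
top cell 0.84 [334.1 235.1] (array([ 0.445 , -0.1614,  0.012 ]), np.int64(1253), np.float64(1268.337254901961))
top cell 0.66 [180.3 236.5] (array([0.4474, 0.1834, 0.012 ]), np.int64(180), np.float64(1262.0823529411764))
top lower 0.78 [120.6 230.5] (array([0.4587, 0.3128, 0.012 ]), np.int64(568), np.float64(591.443137254902))
top specimen 0.7 [249.4 233.4] (array([0.4551, 0.0147, 0.012 ]), np.int64(143), np.float64(157.4470588235294))
top specimen 0.28 [219.2 150.5] (array([0.6363, 0.0966, 0.012 ]), np.int64(276), np.float64(180.52941176470586))
top upper 0.82 [303.2 156.2] (array([ 0.6237, -0.0992,  0.012 ]), np.int64(414), np.float64(402.9450980392157))
top ball 0.66 [372.8 157.6] (array([ 0.6191, -0.2426,  0.048 ]), np.int64(78), np.float64(110.43921568627451))
top ball 0.26 [407.4 234.6] (array([ 0.452, -0.315,  0.048]), np.int64(383), np.float64(118.0078431372549))
top holder 0.45 [366.9 162.6] (array([ 0.6156, -0.2372,  0.012 ]), np.int64(143), np.float64(264.8313725490196))
top prism 0.64 [176.6 235.2] [0.4462 0.1898 0.012 ]
top dogbone 0.87 [408.5 234.3] [ 0.4522 -0.3297  0.012 ]
top jaw 0.6 [218.7 148.7] [0.644 0.098 0.012]
side lower 0.59 [249.6 324.3] (array([0.4589, 0.3148, 0.012 ]), np.int64(709), np.float64(717.6117647058824))
side specimen 0.59 [286.8 228. ] (array([0.4567, 0.018 , 0.012 ]), np.int64(209), np.float64(204.24313725490197))
side upper 0.84 [234.9 191.7] (array([ 0.6253, -0.0939,  0.012 ]), np.int64(245), np.float64(266.2470588235294))
side upper 0.62 [274.9 271.7] (array([0.452 , 0.1621, 0.012 ]), np.int64(318), np.float64(417.4549019607843))
side holder 0.59 [254.1 165.5] (array([ 0.6173, -0.2344,  0.012 ]), np.int64(84), np.float64(139.2))
side prism 0.67 [273.3 271.6] [0.4559 0.1533 0.012 ]
side dogbone 0.43 [311.2 163.9] [ 0.461  -0.2938  0.012 ]
side jaw 0.51 [203.1 235.8] [0.6462 0.088  0.012 ]
1.15 [[-0.     -0.9391  0.3436]
 [-0.      0.3436  0.9391]
 [-1.      0.     -0.    ]]
```

>>> {"method": "move_arm", "body": {"increments": [[8.5,2,-4,-1,0],[8.5,4,-8,-2,0],[8.5,6,-12,-3,0],[8.5,8,-16,-4,0],[8.5,9,-20,-5,0],[8.5,10,-24,-6,0],[8.5,10.4,-28,-6.8,0],[8.5,10.4,-32.4,-7.3,0]], "newtons": 40}}

```text
t: 1.82
position: [0.4437, 0.3206, 0.3004]
tcp_rot: [-0.405, 0.58, 0.405, 0.579]
force: [0.7, 1.1, -0.5]
grip_width: 0.085
```

>>> {"method": "move_arm", "body": {"increments": [[8.5,0,0,0,0],[8.5,0,0,0,0],[8.5,0,0,0,0],[8.5,0,0,0,0]]}}

```text
t: 2.15
position: [0.4416, 0.3229, 0.3016]
tcp_rot: [-0.405, 0.579, 0.406, 0.579]
force: [0.2, -0.2, 0.5]
grip_width: 0.0852
```

```bash
cat >> h.py <<'E'
def look(names,zs,tag,c='wrist'):
    st,im=view(c);C=cam(c,st);vis=im.copy();out={}
    for n,z in zip(names,zs):
        r=ctrl.silhouettes(n,c)
        for d in r[:2]:
            p=fitxy(n,d['pixels'],C,z) if n in M else ray(d['uv'],C,z)
            mr=render(n,p,C)>.5 if n in M else d['pixels']
            iou=(mr&d['pixels']).sum()/(mr|d['pixels']).sum()
            dt=totool(p-st['position'],st)
            print(c,n,round(d['p'],2),'uv',np.array(d['uv']),'world',p,'tool(cm)',dt*100,'iou',round(iou,3))
            cs,_=cv2.findContours(d['pixels'].astype(np.uint8),0,1);cv2.drawContours(vis,cs,-1,(255,0,0),1)
            cs,_=cv2.findContours(mr.astype(np.uint8),0,1);cv2.drawContours(vis,cs,-1,(0,255,0),1)
            out.setdefault(n,(p,d))
    save(vis,tag);print('t',st['t'],'tcp',np.array(st['position']),'grip',st['grip_width'],'F',np.array(st['force']))
    return st,im,C,out
E
python3 - <<'E'
from h import *
look(['lower'],[.012],'b1')
E
```

```text
t 2.15 tcp [0.4416 0.3229 0.3016] grip 0.08519167758252116 F [ 0.198  -0.2458  0.4711]
```

View pics/b1.png

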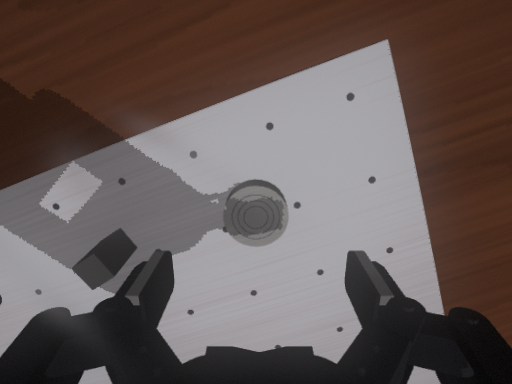

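Run:
```python
from h import *
st,im=view('wrist')
save(cv2.resize(im[170:260,205:310],None,fx=7,fy=6.6,interpolation=cv2.INTER_CUBIC)[:600],'b2')
C=cam('wrist',st)
p=ray((256,217.5),C,.032);print(p,totool(p-st['position'],st))
```

```text
[0.4578 0.3142 0.032 ] [ 0.2697 -0.0182 -0.0028]
```

View pics/b2.png

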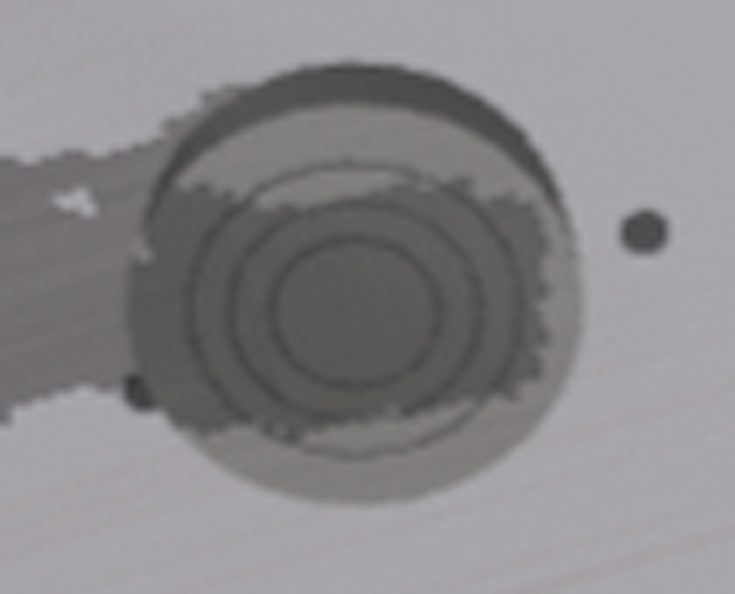

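>>> {"method": "move_arm", "body": {"increments": [[8.5,2,-1,-0.2,0],[8.5,5,-1.8,-0.3,0],[8.5,8,-1.8,-0.3,0],[8.5,10,-1.8,-0.3,0],[8.5,11.2,-1.8,-0.3,0],[8.5,11.6,-1.8,-0.3,0],[8.5,11.6,-1.8,-0.3,0],[8.5,11.6,-1.8,-0.3,0]]}}

```text
t: 2.97
position: [0.4586, 0.3137, 0.1866]
tcp_rot: [-0.405, 0.579, 0.405, 0.58]
force: [-0.6, -0.6, 0.8]
grip_width: 0.085
```

Run:
```python
from h import *
st,im=view('wrist');save(im,'b3');print(np.array(st['position']))
```

```text
[0.4586 0.3137 0.1866]
```

View pics/b3.png

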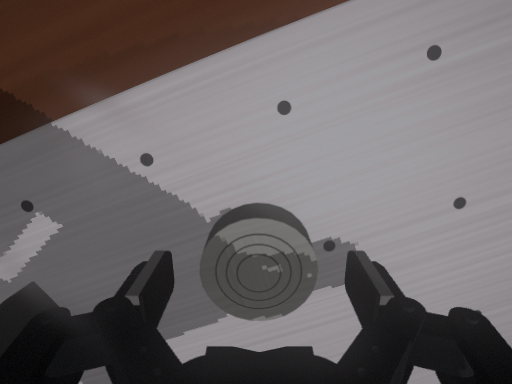

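>>> {"method": "move_arm", "body": {"increments": [[7,0,0,0,0],[6,0,0,0,0],[5.5,0,0,0,0],[5,0,0,0,0],[5,0,0,0,0],[5,0,0,0,0],[5,0,0,0,0]], "newtons": 50}}

```text
t: 3.6
position: [0.4585, 0.3134, 0.1867]
tcp_rot: [-0.405, 0.579, 0.405, 0.58]
force: [-2.8, -1.0, 10.2]
grip_width: 0.0539
```

Run:
```python
from h import *
st,im=view('wrist');save(im,'b4');print(np.array(st['position']),st['grip_width'])
save(cv2.resize(im[190:360,140:380],None,fx=3.3,fy=3.3,interpolation=cv2.INTER_CUBIC),'b4z')
```

```text
[0.4585 0.3134 0.1867] 0.05388050083956011
```

View pics/b4z.png

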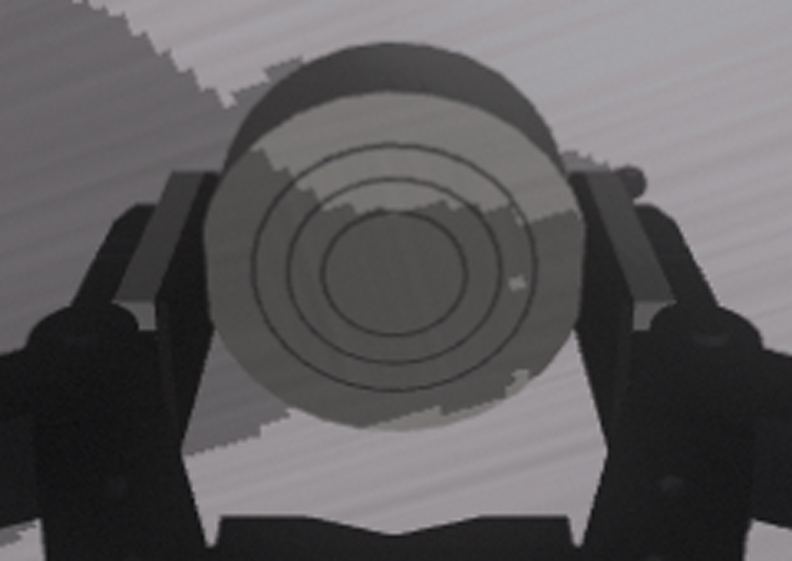

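Run:
```python
from h import *
st=ctrl.state();C=cam('wrist',st)
p=ray((259.0,272.4),C,.032);print(p,totool(p-st['position'],st)*100)
cell=np.array([.445,-.1614,.0])
print(totool(cell-st['position'],st)*100)
```

```text
[0.4568 0.3138 0.032 ] [15.4717  0.1864 -0.0295]
[ 18.6522 -15.0257 -45.067 ]
```

>>> {"method": "move_arm", "body": {"increments": [[5,-1,0,0,0],[5,-3,0,0,0],[5,-6,0,-1,0],[5,-9,-1,-3,0],[5,-11,-2,-6,0],[5,-12,-3.5,-9.5,0],[5,-12,-5,-13,0],[5,-12,-6.5,-16.5,0]]}}

```text
t: 4.32
position: [0.4622, 0.1345, 0.3066]
tcp_rot: [-0.406, 0.579, 0.405, 0.58]
force: [0.4, -0.3, -2.6]
grip_width: 0.054
```

>>> {"method": "move_arm", "body": {"increments": [[5,0,-1.5,-3.5,0],[5,0,-3,-7,0],[5,0,-4.5,-10.5,0],[5,0,-6,-14,0],[5,0,-7.5,-17.5,0],[5,0,-9,-21,0],[5,0,-10.5,-24.5,0],[5,0,-12,-26.5,0]]}}

```text
t: 4.98
position: [0.4836, -0.1572, 0.3059]
tcp_rot: [-0.405, 0.58, 0.404, 0.58]
force: [-0.5, 0.1, -3.5]
grip_width: 0.0537
```

>>> {"method": "move_arm", "body": {"increments": [[5,0,-0.8,-1,0],[5,0,-1.5,-2,0],[5,0,-1.5,-2,0],[5,0,-1.5,-2,0],[5,0,-1.5,-2,0]]}}

```text
t: 5.4
position: [0.4915, -0.1768, 0.3055]
tcp_rot: [-0.405, 0.579, 0.406, 0.579]
force: [-0.5, 0.5, -2.8]
grip_width: 0.0535
```

Run:
```python
from h import *
look(['cell','lower'],[.012,.135],'c1')
```

```text
wrist cell 0.76 uv [258.5 127.7] world [ 0.444  -0.1609  0.012 ] tool(cm) [29.3488  4.9825 -0.1352] iou 0.958
wrist lower 0.63 uv [261.3 261.4] world [ 0.4871 -0.1753  0.135 ] tool(cm) [17.0457  0.4485 -0.0162] iou 0.898
wrist lower 0.22 uv [241.2 337.4] world [ 0.5304 -0.2017  0.135 ] tool(cm) [17.0418 -4.5237 -1.0109] iou 0.055
t 5.4 tcp [ 0.4915 -0.1768  0.3055] grip 0.053540295817183094 F [-0.51    0.5424 -2.7658]
```

View pics/c1.png

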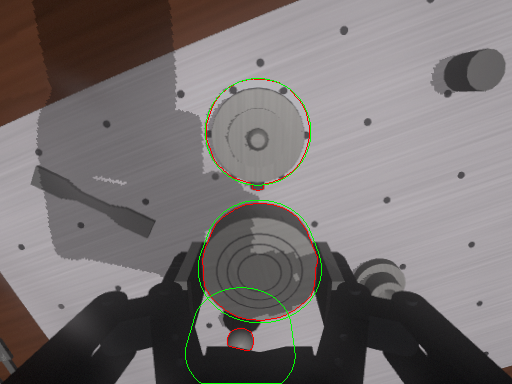

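Run:
```python
from h import *
st,im=view('wrist')
a=cv2.resize(im[95:185,200:315],None,fx=5,fy=5,interpolation=cv2.INTER_CUBIC)
b=cv2.resize(im[230:330,200:315],None,fx=5,fy=5,interpolation=cv2.INTER_CUBIC)[:, :]
save(a,'c2');save(b,'c3')
```

```text
(no output)
```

View pics/c2.png

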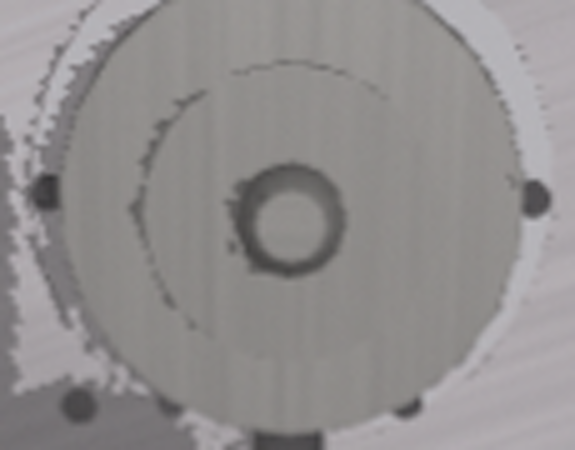

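View pics/c3.png

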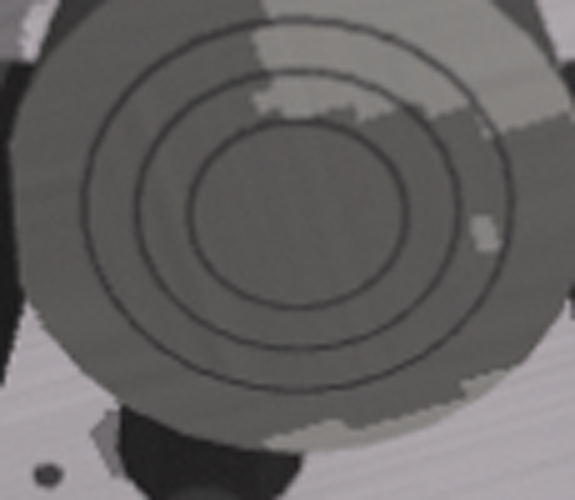

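Run:
```python
from h import *
st=ctrl.state();C=cam('wrist',st);z=st['position'][2]
p=ray((258,139.8),C,.059);print(p,totool(p-st['position'],st)*100)
q=ray((259.2,272.8),C,z-.1547);print(q,totool(q-st['position'],st)*100)
```

```text
[ 0.4438 -0.1608  0.059 ] [24.659   5.0541 -0.091 ]
[ 0.4899 -0.1769  0.1509] [15.47    0.1658 -0.02  ]
```

>>> {"method": "move_arm", "body": {"increments": [[5,0,2,0,0],[5,0,4,-0.1,0],[5,0,4.8,-0.1,0],[5,1,4.9,-0.1,0],[5,3,4.9,-0.1,0],[5,4.5,4.9,-0.1,0],[5,5.5,4.9,-0.1,0],[5,5.5,4.9,-0.1,0]]}}

```text
t: 6.27
position: [0.445, -0.1619, 0.249]
tcp_rot: [-0.404, 0.58, 0.406, 0.579]
force: [-0.5, -0.1, -2.5]
grip_width: 0.0535
```

>>> {"method": "move_arm", "body": {"increments": [[5,0,0,0,0],[5,0,0,0,0],[5,0,0,0,0]]}}

```text
t: 6.52
position: [0.4455, -0.1623, 0.2514]
tcp_rot: [-0.406, 0.579, 0.405, 0.58]
force: [0.4, -0.8, -2.7]
grip_width: 0.0538
```

Run:
```python
from h import *
for c in ['side','top']:
    st,im=view(c);C=cam(c)
    uv=proj([[.444,-.161,.06]],C)[0].astype(int);print(uv)
    a=cv2.resize(im[max(0,uv[1]-50):uv[1]+50,uv[0]-60:uv[0]+60],None,fx=5,fy=5,interpolation=cv2.INTER_CUBIC)
    save(a,'d_'+c)
print(np.array(st['position']),totool(np.array([.4438,-.1608,0])-st['position'],st)*100)
```

```text
[308 176]
[336 237]
[ 0.4454 -0.1622  0.2512] [25.1228  0.233   0.088 ]
```

View pics/d_side.png

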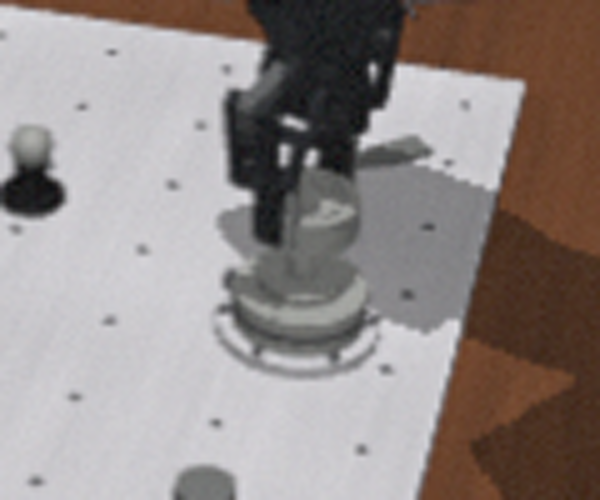

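>>> {"method": "move_arm", "body": {"increments": [[5,0.3,0.05,0.1,0],[5,0.6,0.05,0.1,0],[5,0.9,0.05,0.1,0],[5,1.2,0.05,0.1,0],[5,1.5,0.05,0.1,0],[5,1.8,0.05,0.1,0],[5,2.0,0.05,0.1,0],[5,2.0,0.05,0.1,0]]}}

```text
t: 7.28
position: [0.445, -0.161, 0.23]
tcp_rot: [-0.405, 0.58, 0.405, 0.579]
force: [-0.1, -0.4, -3.9]
grip_width: 0.0538
```

>>> {"method": "move_arm", "body": {"increments": [[5,0.15,0,0,0],[5,0.3,0,0,0],[5,0.4,0,0,0],[5,0.5,0,0,0],[5,0.55,0,0,0]]}}

```text
t: 7.7
position: [0.445, -0.161, 0.2249]
tcp_rot: [-0.405, 0.58, 0.405, 0.58]
force: [-0.2, -0.5, -3.0]
grip_width: 0.0539
```

>>> {"method": "move_arm", "body": {"increments": [[5,0.05,0,0,0],[5,0.1,0,0,0],[5,0.1,0,0,0]]}}

```text
t: 7.95
position: [0.445, -0.161, 0.2239]
tcp_rot: [-0.405, 0.58, 0.405, 0.58]
force: [-0.4, -0.0, -2.9]
grip_width: 0.0537
```

>>> {"method": "move_arm", "body": {"increments": [[5,0.05,0,0,0],[5,0.1,0,0,0],[5,0.1,0,0,0]]}}

```text
t: 8.2
position: [0.445, -0.161, 0.2229]
tcp_rot: [-0.405, 0.58, 0.405, 0.58]
force: [0.0, -0.5, -2.9]
grip_width: 0.0536
```

>>> {"method": "move_arm", "body": {"increments": [[5,0.05,0,0,0],[5,0.05,0,0,0],[5,0.05,0,0,0]]}}

```text
t: 8.45
position: [0.4451, -0.161, 0.2228]
tcp_rot: [-0.405, 0.58, 0.405, 0.58]
force: [-2.3, 0.8, 4.2]
grip_width: 0.0539
```

>>> {"method": "move_arm", "body": {"increments": [[5.6,0,0,0,0],[6,0,0,0,0],[7,0,0,0,0],[8,0,0,0,0],[8.5,0,0,0,0],[8.5,0,0,0,0],[8.5,0,0,0,0]]}}

```text
t: 9.03
position: [0.4451, -0.161, 0.2225]
tcp_rot: [-0.405, 0.58, 0.405, 0.58]
force: [0.6, -0.5, 0.2]
grip_width: 0.0849
```

>>> {"method": "move_arm", "body": {"increments": [[8.5,-2,0,0,0],[8.5,-5,0,0,0],[8.5,-8,0,0,0],[8.5,-10,-2,0,0],[8.5,-10.5,-4.5,0,0],[8.5,-10.5,-5,0,0],[8.5,-10.5,-5,0,0],[8.5,-10.5,-5,0,0]]}}

```text
t: 9.7
position: [0.4915, -0.1779, 0.3266]
tcp_rot: [-0.404, 0.58, 0.406, 0.579]
force: [-0.2, 0.1, 0.7]
grip_width: 0.0851
```

Run:
```python
from h import *
st,im=view('wrist');save(im,'e1');print(np.array(st['position']))
save(cv2.resize(im[60:200,180:340],None,fx=4,fy=4,interpolation=cv2.INTER_CUBIC),'e2')
```

```text
[ 0.4915 -0.1779  0.3266]
```

View pics/e1.png

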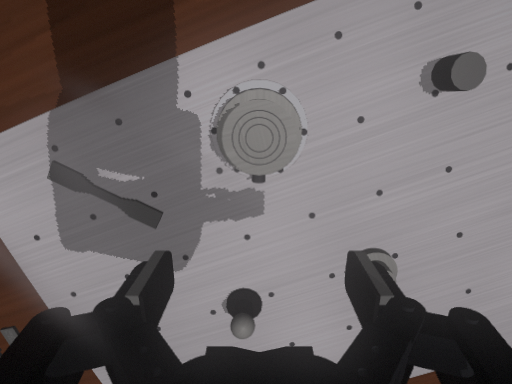

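View pics/e2.png

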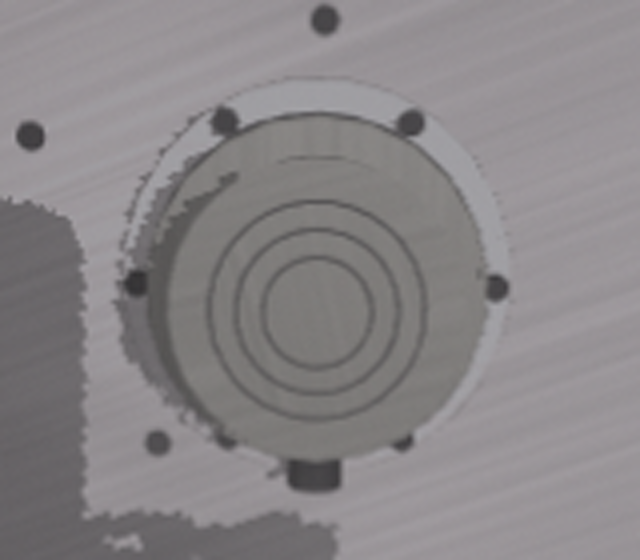

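Run:
```python
from h import *
st=ctrl.state();C=cam('wrist',st)
p=ray((259.1,137.9),C,.068);print('platen',p,totool(p-st['position'],st)*100)
print(totool(np.array([.456,.016,.012])-st['position'],st)*100)
```

```text
platen [ 0.4436 -0.1604  0.068 ] [25.8722  5.0243 -0.0123]
[31.4905  9.9127 16.9776]
```

>>> {"method": "move_arm", "body": {"increments": [[8.5,0,1,3,0],[8.5,1,3,6,0],[8.5,2,5,9.5,0],[8.5,2.5,7,13,0],[8.5,2.5,9,16,0],[8.5,2.5,9.9,17,0],[8.5,2.5,9.9,17,0],[8.5,2.5,9.9,17,0]]}}

```text
t: 10.42
position: [0.4571, 0.0155, 0.3025]
tcp_rot: [-0.405, 0.579, 0.405, 0.579]
force: [-0.2, -0.2, 1.0]
grip_width: 0.085
```

Run:
```python
from h import *
look(['specimen'],[.012],'f1')
```

```text
wrist specimen 0.75 uv [253.4 193.1] world [0.4543 0.0138 0.012 ] tool(cm) [29.0528  0.2181 -0.2433] iou 0.918
t 10.4167 tcp [0.4571 0.0155 0.3025] grip 0.08497671758704907 F [-0.2375 -0.1646  1.0204]
```

View pics/f1.png

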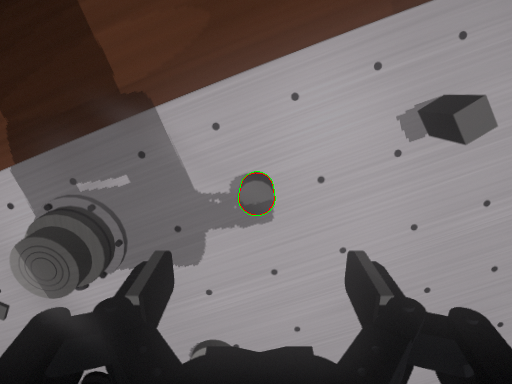

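>>> {"method": "move_arm", "body": {"increments": [[7,3,0.2,-0.2,0],[6,6,0.2,-0.2,0],[6,9,0.2,-0.2,0],[6,10.5,0.2,-0.2,0],[6,11.2,0.2,-0.2,0],[6,11.2,0.2,-0.2,0],[6,11.2,0.2,-0.2,0]]}}

```text
t: 11.1
position: [0.4553, 0.0136, 0.191]
tcp_rot: [-0.405, 0.58, 0.405, 0.58]
force: [0.6, 0.5, -0.5]
grip_width: 0.0597
```

Run:
```python
from h import *
look(['specimen'],[.012],'f2')
```

```text
wrist specimen 0.66 uv [258.7 266.5] world [0.4532 0.0138 0.012 ] tool(cm) [17.9026  0.2211 -0.0473] iou 0.929
t 11.1 tcp [0.4553 0.0136 0.191 ] grip 0.059683986919123 F [ 0.5667  0.5262 -0.54  ]
```

View pics/f2.png

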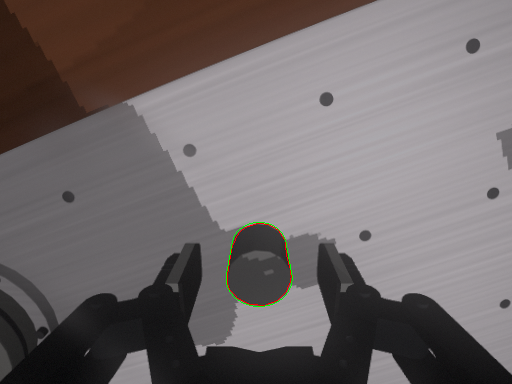

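>>> {"method": "move_arm", "body": {"increments": [[5,0,0,0,0],[4,0,0,0,0],[3.3,0,0,0,0],[2.6,0,0,0,0],[2.6,0,0,0,0],[2.6,0,0,0,0],[2.6,0,0,0,0]], "newtons": 30}}

```text
t: 11.78
position: [0.455, 0.0143, 0.191]
tcp_rot: [-0.405, 0.579, 0.405, 0.58]
force: [-1.9, -0.2, 5.5]
grip_width: 0.029
```

Run:
```python
from h import *
st,im,C,o=look(['specimen'],[.012],'f3')
save(cv2.resize(im[200:320,180:340],None,fx=4,fy=4,interpolation=cv2.INTER_CUBIC),'f4')
```

```text
wrist specimen 0.75 uv [257.3 264.6] world [0.4535 0.0146 0.012 ] tool(cm) [17.9037  0.1643 -0.025 ] iou 0.904
t 11.7833 tcp [0.455  0.0143 0.191 ] grip 0.02902940853323661 F [-1.8823 -0.155   5.4931]
```

View pics/f4.png

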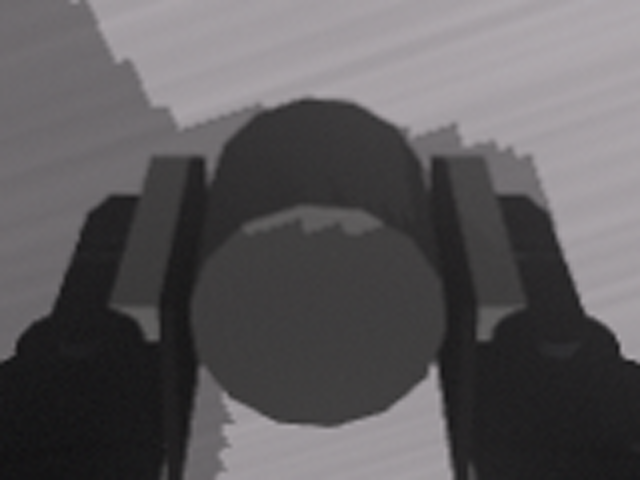

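Run:
```python
from h import *
st=ctrl.state();C=cam('wrist',st)
q=ray((259.4,278.6),C,.042);print(q,totool(q-st['position'],st)*100)
print(totool(np.array([.4436,-.1604,.068])-st['position'],st)*100)
```

```text
[0.4529 0.0149 0.042 ] [14.9035  0.2287 -0.0118]
[ 12.3062  -4.9204 -16.7984]
```

>>> {"method": "move_arm", "body": {"increments": [[2.6,-2,0,0,0],[2.6,-5,0,0,0],[2.6,-8,0,-1,0],[2.6,-10,-1,-4,0],[2.6,-11,-2,-7.5,0],[2.6,-11,-3,-11,0],[2.6,-10,-4.3,-14,0],[2.6,-8.5,-5.1,-16.4,0]]}}

```text
t: 12.55
position: [0.4465, -0.1597, 0.2766]
tcp_rot: [-0.406, 0.579, 0.403, 0.58]
force: [0.9, 0.2, -0.7]
grip_width: 0.029
```

>>> {"method": "move_arm", "body": {"increments": [[2.6,0,0,-0.4,0],[2.6,0,0,-0.4,0],[2.6,0,0,-0.4,0],[2.6,0,0,-0.4,0]]}}

```text
t: 12.88
position: [0.4452, -0.1601, 0.276]
tcp_rot: [-0.406, 0.579, 0.405, 0.579]
force: [0.4, -0.3, -0.1]
grip_width: 0.0292
```

Run:
```python
from h import *
st,im=view('wrist');print(np.array(st['position']),totool(np.array([.4436,-.1604,.068])-st['position'],st)*100)
save(im[130:384],'g1')
```

```text
[ 0.4452 -0.1601  0.276 ] [20.7972  0.1511 -0.0847]
```

View pics/g1.png

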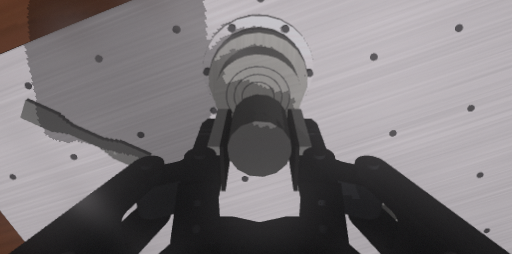

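>>> {"method": "move_arm", "body": {"increments": [[2.6,0.5,-0.06,-0.07,0],[2.6,1,-0.06,-0.07,0],[2.6,1.5,-0.06,-0.07,0],[2.6,2,-0.06,-0.07,0],[2.6,2.4,-0.06,-0.07,0],[2.6,2.5,-0.06,-0.07,0],[2.6,2.5,-0.06,-0.07,0]]}}

```text
t: 13.52
position: [0.4453, -0.1619, 0.2501]
tcp_rot: [-0.405, 0.58, 0.405, 0.579]
force: [0.2, 0.9, -0.2]
grip_width: 0.0287
```

Run:
```python
from h import *
st,im=view('wrist');print(np.array(st['position']),totool(np.array([.4436,-.1604,.068])-st['position'],st)*100)
save(cv2.resize(im[180:330,160:360],None,fx=4,fy=4),'g2')
st,im=view('side')
save(cv2.resize(im[120:220,250:370],None,fx=6,fy=6,interpolation=cv2.INTER_CUBIC),'g3')
```

```text
[ 0.4453 -0.1619  0.2501] [18.2066  0.1968  0.0733]
```

View pics/g2.png

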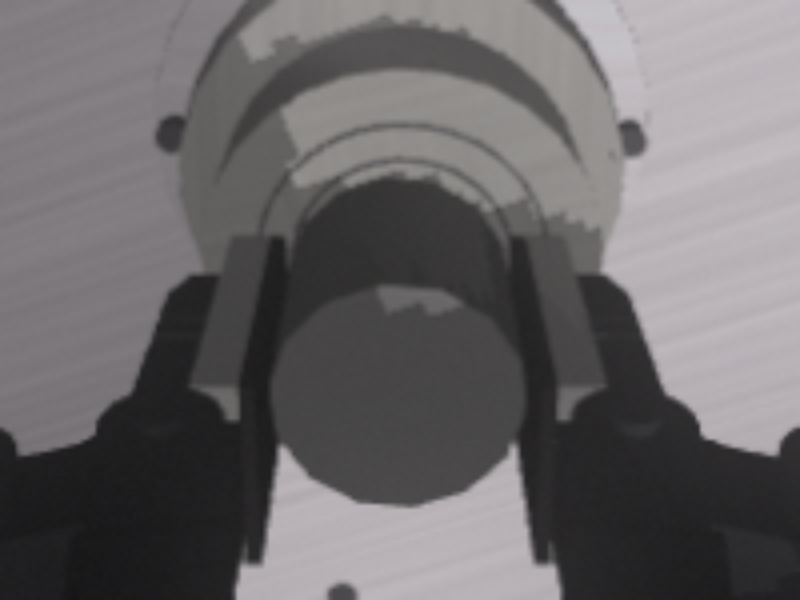

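View pics/g3.png

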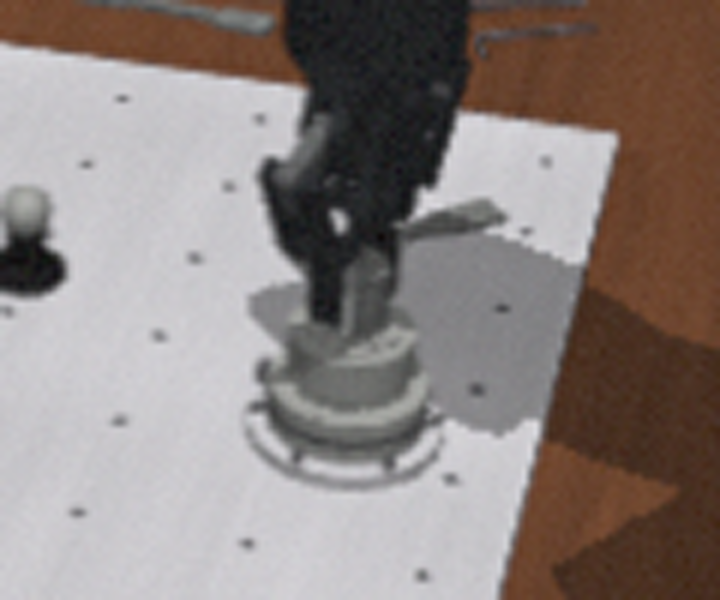

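>>> {"method": "move_arm", "body": {"increments": [[2.6,0,0,0.04,0],[2.6,0.05,0,0.04,0],[2.6,0.1,0,0.04,0],[2.6,0.1,0,0.04,0]]}}

```text
t: 13.95
position: [0.4455, -0.1615, 0.2495]
tcp_rot: [-0.405, 0.58, 0.405, 0.58]
force: [0.4, 0.8, -0.6]
grip_width: 0.0289
```

Run:
```python
from h import *
st=ctrl.state();print(np.array(st['position']),totool(np.array([.4436,-.1604,.068])-st['position'],st)*100)
```

```text
[ 0.4455 -0.1615  0.2495] [18.1477  0.2148  0.0396]
```

>>> {"method": "move_arm", "body": {"increments": [[2.6,0.05,0,0.03,0],[2.6,0.1,0,0.03,0],[2.6,0.15,0,0.03,0],[2.6,0.2,0,0.03,0],[2.6,0.2,0,0.03,0]]}}

```text
t: 14.37
position: [0.4456, -0.1612, 0.2474]
tcp_rot: [-0.405, 0.58, 0.405, 0.58]
force: [-0.5, -0.0, -0.4]
grip_width: 0.0291
```

>>> {"method": "move_arm", "body": {"increments": [[2.6,0.03,0,0,0],[2.6,0.05,0,0,0],[2.6,0.05,0,0,0]]}}

```text
t: 14.62
position: [0.4456, -0.1612, 0.2471]
tcp_rot: [-0.405, 0.58, 0.405, 0.58]
force: [-0.7, -0.1, 0.7]
grip_width: 0.0292
```

>>> {"method": "move_arm", "body": {"increments": [[2.6,0.03,0,0,0],[2.6,0.04,0,0,0],[2.6,0.04,0,0,0]]}}

```text
t: 14.87
position: [0.4456, -0.1612, 0.247]
tcp_rot: [-0.405, 0.58, 0.405, 0.58]
force: [-2.9, 0.7, 7.3]
grip_width: 0.029
```

>>> {"method": "move_arm", "body": {"increments": [[3.1,0,0,0,0],[3.5,0,0,0,0],[4.2,0,0,0,0],[5,0,0,0,0],[6,0,0,0,0],[6,0,0,0,0],[6,0,0,0,0]]}}

```text
t: 15.45
position: [0.4456, -0.1612, 0.2465]
tcp_rot: [-0.405, 0.58, 0.405, 0.58]
force: [-0.6, -0.0, 0.3]
grip_width: 0.0603
```

>>> {"method": "move_arm", "body": {"increments": [[6,-1.5,0,0,0],[6,-4,0,0,0],[6,-7,0,0,0],[7,-9,-2,0,0],[8.5,-10,-4.5,0,0],[8.5,-10,-5,0,0],[8.5,-10,-5,0,0],[8.5,-10,-5,0,0]]}}

```text
t: 16.12
position: [0.4921, -0.1781, 0.3456]
tcp_rot: [-0.404, 0.58, 0.406, 0.579]
force: [0.5, 0.3, -0.3]
grip_width: 0.0849
```

Run:
```python
from h import *
st,im,C,o=look(['specimen'],[.068],'i1')
save(cv2.resize(im[60:200,180:340],None,fx=4,fy=4,interpolation=cv2.INTER_CUBIC),'i2')
```

```text
wrist specimen 0.61 uv [258.2 137.7] world [ 0.4448 -0.161   0.068 ] tool(cm) [27.7669  4.9687 -0.0251] iou 0.937
t 16.1167 tcp [ 0.4921 -0.1781  0.3456] grip 0.08494563024294016 F [ 0.4795  0.252  -0.2698]
```

View pics/i2.png

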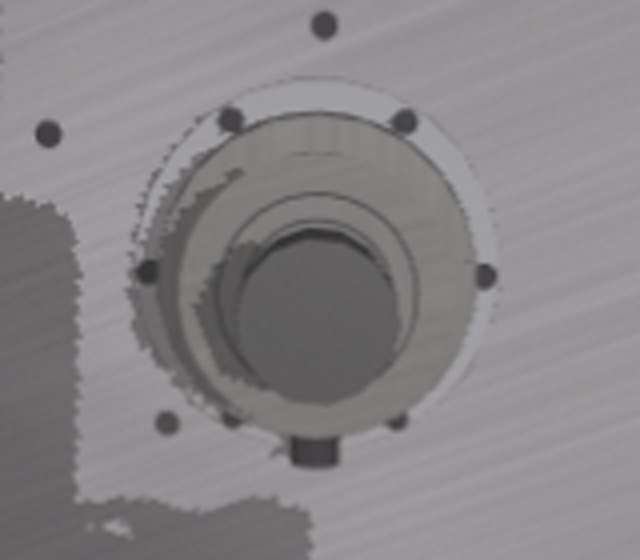

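View pics/i1.png

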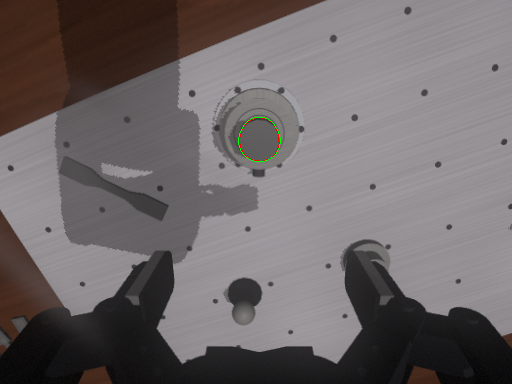

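Run:
```python
from h import *
st=ctrl.state();C=cam('wrist',st)
for uv,z in (((259.4,138.75),.098),((259.1,133.1),.068)):
    q=ray(uv,C,z);print(q,totool(q-st['position'],st)*100)
print('upper',totool(np.array([.6245,-.0965,.012])-st['position'],st)*100)
print('ball',totool(np.array([.619,-.2426,.012])-st['position'],st)*100)
```

```text
[ 0.4435 -0.1602  0.098 ] [24.7841  5.1104  0.0079]
[ 0.443  -0.1602  0.068 ] [27.7841  5.1511 -0.0102]
upper [33.357  -9.7211 12.2048]
ball [ 33.3416 -14.2258  -1.7043]
```

>>> {"method": "move_arm", "body": {"increments": [[8.5,0,-1,2,0],[8.5,1,-3,4.5,0],[8.5,2,-5,7,0],[8.5,3,-7,9.5,0],[8.5,4,-9,11.5,0],[8.5,4.5,-9.7,12.2,0],[8.5,4.5,-9.7,12.2,0],[8.5,4.5,-9.7,12.2,0]]}}

```text
t: 16.88
position: [0.6249, -0.0974, 0.3011]
tcp_rot: [-0.405, 0.58, 0.406, 0.579]
force: [0.2, -1.0, 0.7]
grip_width: 0.0849
```

Run:
```python
from h import *
st,im,C,o=look(['upper'],[.012],'j1')
save(cv2.resize(im[130:270,180:340],None,fx=4,fy=4,interpolation=cv2.INTER_CUBIC),'j2')
```

```text
wrist upper 0.78 uv [259.2 192.7] world [ 0.623  -0.0977  0.012 ] tool(cm) [28.9151  0.127  -0.0872] iou 0.966
t 16.8833 tcp [ 0.6249 -0.0974  0.3011] grip 0.08490744723004569 F [ 0.1636 -1.0123  0.6739]
```

View pics/j1.png

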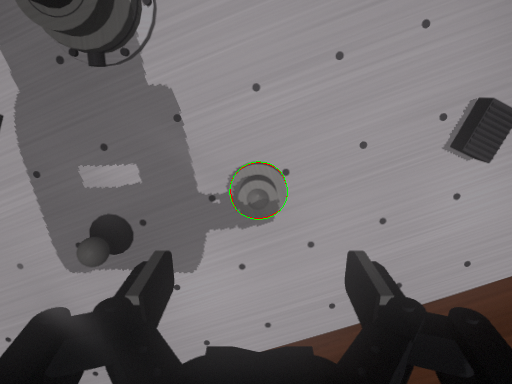

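View pics/j2.png

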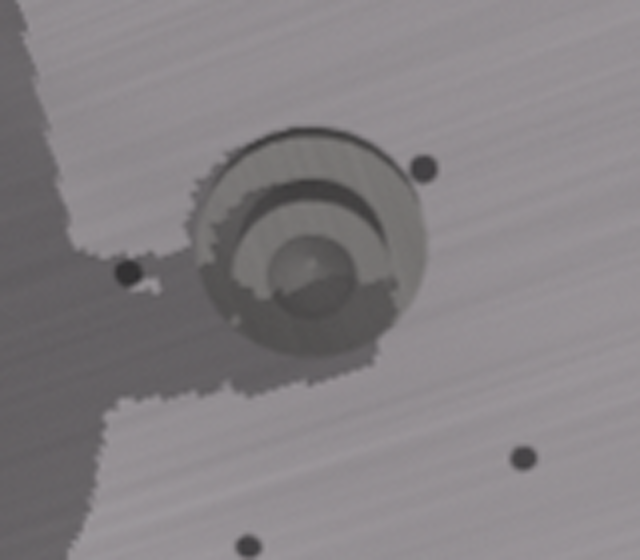

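>>> {"method": "move_arm", "body": {"increments": [[7,3,0.1,-0.1,0],[6,6,0.1,-0.1,0],[6,8.5,0.1,-0.1,0],[6,9.8,0.1,-0.1,0],[6,10.2,0.1,-0.1,0],[6,10.2,0.1,-0.1,0],[6,10.2,0.1,-0.1,0]]}}

```text
t: 17.57
position: [0.6246, -0.0982, 0.2014]
tcp_rot: [-0.406, 0.579, 0.404, 0.58]
force: [-0.8, -1.1, -0.1]
grip_width: 0.0599
```

>>> {"method": "move_arm", "body": {"increments": [[5,0,0,0,0],[4,0,0,0,0],[3.5,0,0,0,0],[2.8,0,0,0,0],[2.8,0,0,0,0],[2.8,0,0,0,0],[2.8,0,0,0,0]], "newtons": 50}}

```text
t: 18.15
position: [0.6245, -0.0978, 0.2007]
tcp_rot: [-0.406, 0.579, 0.405, 0.58]
force: [-1.8, -0.0, 5.5]
grip_width: 0.029
```

Run:
```python
from h import *
st,im,C,o=look(['upper'],[.012],'k1')
save(cv2.resize(im[190:340,160:360],None,fx=4,fy=4,interpolation=cv2.INTER_CUBIC),'k2')
```

```text
wrist upper 0.79 uv [259.7 241.8] world [ 0.6218 -0.0972  0.012 ] tool(cm) [18.8744  0.2974 -0.0398] iou 0.798
t 18.15 tcp [ 0.6245 -0.0978  0.2007] grip 0.029032503111345687 F [-1.8331 -0.033   5.492 ]
```

View pics/k2.png

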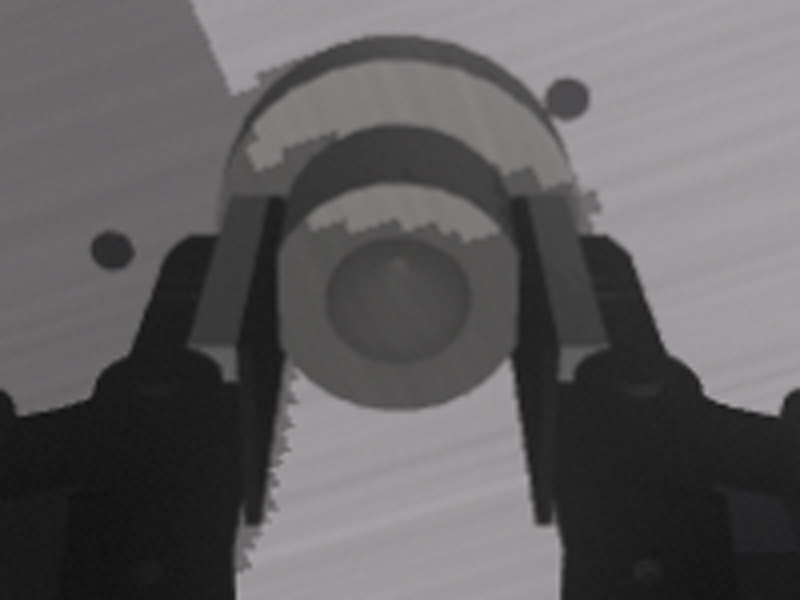

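Run:
```python
from h import *
st=ctrl.state();C=cam('wrist',st)
for v in (264.6,263.7):
    q=ray((259.1,v),C,.040);print(q,totool(q-st['position'],st)*100)
print(totool(np.array([.4433,-.1603,.098])-st['position'],st)*100)
```

```text
[ 0.6223 -0.0973  0.04  ] [16.0742  0.2377 -0.0241]
[ 0.6219 -0.0971  0.04  ] [16.0742  0.2877 -0.0241]
[ 10.2566  14.8813 -12.093 ]
```

Run:
```python
from h import *
st=dict(ctrl.state());st['position']=np.array([.6249,-.0974,.3011]);st['tcp_rot']=[-.405,.58,.406,.579]
C=cam('wrist',st)
q=ray((257.6,199.1),C,.040);print(q,totool(q-st['position'],st)*100)
```

```text
[ 0.6227 -0.0981  0.04  ] [26.1104  0.1278 -0.1337]
```

>>> {"method": "move_arm", "body": {"increments": [[2.8,-2,0,0,0],[2.8,-5.5,0,0,0],[2.8,-9,0,0,0],[2.8,-11.5,1,-1,0],[2.8,-12,3.5,-3,0],[2.8,-12,6,-5,0],[2.8,-12,8.5,-7.1,0],[2.8,-12,10.5,-8.8,0]]}}

```text
t: 18.92
position: [0.4935, -0.1444, 0.3196]
tcp_rot: [-0.405, 0.58, 0.405, 0.579]
force: [0.6, -0.9, -2.5]
grip_width: 0.0292
```

>>> {"method": "move_arm", "body": {"increments": [[2.8,0,1.8,-1.5,0],[2.8,0,3.2,-2.6,0],[2.8,0,4.1,-3.3,0],[2.8,0,4.1,-3.3,0],[2.8,0,4.1,-3.3,0],[2.8,0,4.1,-3.3,0],[2.8,0,4.1,-3.3,0]]}}

```text
t: 19.5
position: [0.4462, -0.161, 0.3195]
tcp_rot: [-0.405, 0.579, 0.405, 0.579]
force: [0.5, 0.2, -1.8]
grip_width: 0.029
```

```bash
cat > tg.py <<'E'
from h import *
import sys
st=ctrl.state()
print(np.array(st['position']),totool(np.array(eval(sys.argv[1]))-st['position'],st)*100,np.array(st['force']))
E
python3 tg.py '[.4459,-.1613,.2867]'
python3 - <<'E'
from h import *
st,im=view('wrist');save(im,'l1');print(np.array(st['tcp_rot']))
E
```

```text
[ 0.4462 -0.161   0.3195] [ 3.2827  0.0141 -0.0379] [ 0.5173  0.2207 -1.8204]
[-0.4053  0.5794  0.4053  0.5795]
```

View pics/l1.png

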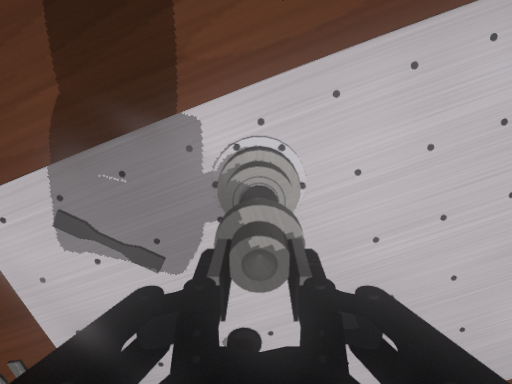

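Aligned; descend to ~2 mm above, then gently.

>>> {"method": "move_arm", "body": {"increments": [[2.8,0.5,0,-0.03,0],[2.8,1.2,0,-0.03,0],[2.8,1.9,0,-0.03,0],[2.8,2.5,0,-0.03,0],[2.8,2.9,0,-0.03,0],[2.8,3.0,0,-0.03,0],[2.8,3.0,0,-0.03,0]]}}

```text
t: 20.13
position: [0.4455, -0.1615, 0.2892]
tcp_rot: [-0.405, 0.58, 0.405, 0.58]
force: [0.8, -0.1, -2.4]
grip_width: 0.0291
```

>>> {"method": "move_arm", "body": {"increments": [[2.8,0,0,0,0],[2.8,0.03,0,0,0],[2.8,0.05,0,0,0],[2.8,0.05,0,0,0]]}}

```text
t: 20.47
position: [0.4455, -0.1615, 0.2892]
tcp_rot: [-0.405, 0.58, 0.405, 0.58]
force: [-0.6, 0.1, -2.8]
grip_width: 0.0293
```

```bash
python3 tg.py '[.4459,-.1613,.2867]'
python3 - <<'E'
from h import *
st,im=view('wrist');save(cv2.resize(im[150:300,160:360],None,fx=4,fy=4,interpolation=cv2.INTER_CUBIC),'l2')
E
```

```text
[ 0.4455 -0.1615  0.2892] [ 0.2538 -0.0291  0.0331] [-0.6198  0.0619 -2.8044]
```

View pics/l2.png

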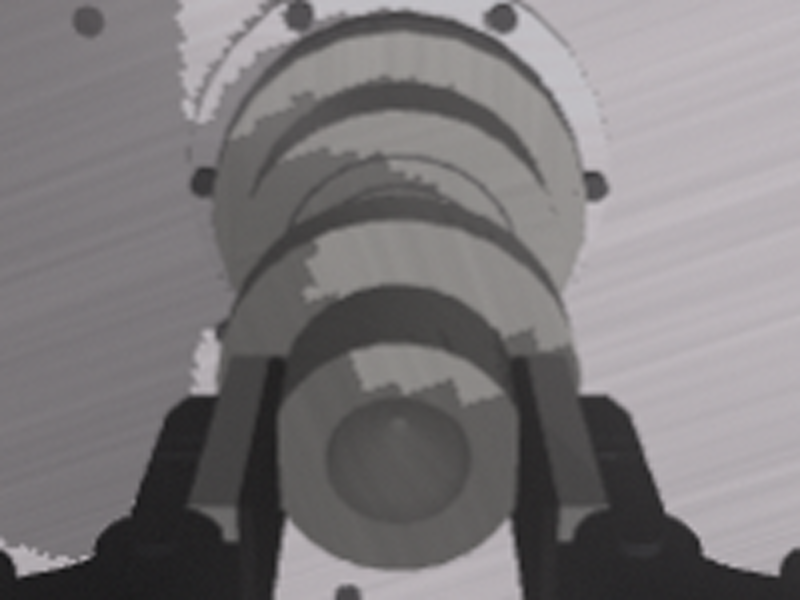

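>>> {"method": "move_arm", "body": {"increments": [[2.8,0.05,-0.03,0.03,0],[2.8,0.1,-0.03,0.03,0],[2.8,0.15,-0.03,0.03,0],[2.8,0.18,-0.03,0.03,0],[2.8,0.18,-0.03,0.03,0]]}}

```text
t: 20.93
position: [0.4459, -0.1613, 0.2872]
tcp_rot: [-0.405, 0.58, 0.405, 0.58]
force: [0.0, -0.4, -3.8]
grip_width: 0.0295
```

>>> {"method": "move_arm", "body": {"increments": [[2.8,0.03,0,0,0],[2.8,0.05,0,0,0],[2.8,0.05,0,0,0]]}}

```text
t: 21.18
position: [0.4459, -0.1613, 0.2868]
tcp_rot: [-0.405, 0.58, 0.405, 0.58]
force: [-0.5, -0.8, -1.8]
grip_width: 0.029
```

>>> {"method": "move_arm", "body": {"increments": [[2.8,0.02,0,0,0],[2.8,0.03,0,0,0],[2.8,0.03,0,0,0]]}}

```text
t: 21.43
position: [0.4459, -0.1614, 0.2867]
tcp_rot: [-0.405, 0.58, 0.405, 0.58]
force: [-0.4, 0.6, 1.5]
grip_width: 0.0291
```

>>> {"method": "move_arm", "body": {"increments": [[3.1,0,0,0,0],[3.4,0,0,0,0],[4,0,0,0,0],[5,0,0,0,0],[6,0,0,0,0],[6,0,0,0,0],[6,0,0,0,0]]}}

```text
t: 22.02
position: [0.4459, -0.1613, 0.2865]
tcp_rot: [-0.405, 0.58, 0.405, 0.58]
force: [0.3, -0.4, 0.0]
grip_width: 0.0597
```

>>> {"method": "move_arm", "body": {"increments": [[6,-1.5,0,0,0],[6,-4,0,0,0],[6,-7,0,0,0],[7,-8,-2,0,0],[8.5,-8,-4.5,0,0],[8.5,-8,-5,0,0],[8.5,-8,-5,0,0],[8.5,-8,-5,0,0]]}}

```text
t: 22.68
position: [0.4925, -0.1783, 0.3659]
tcp_rot: [-0.405, 0.58, 0.406, 0.579]
force: [0.1, 0.3, -0.9]
grip_width: 0.0853
```

Run:
```python
from h import *
st,im,C,o=look(['upper'],[.098],'m1')
save(cv2.resize(im[60:200,180:340],None,fx=4,fy=4,interpolation=cv2.INTER_CUBIC),'m2')
st,im=view('side')
save(cv2.resize(im[120:220,250:370],None,fx=6,fy=6,interpolation=cv2.INTER_CUBIC),'m3')
print(totool(np.array([.618,-.240,.048])-st['position'],st)*100)
```

```text
wrist upper 0.68 uv [120.9 181.6] world [ 0.441  -0.2756  0.098 ] tool(cm) [ 26.7861   1.4506 -10.9181] iou 0.206
wrist upper 0.62 uv [261.1 137.3] world [ 0.4446 -0.1609  0.098 ] tool(cm) [26.7949  5.0553 -0.023 ] iou 0.974
t 22.6833 tcp [ 0.4925 -0.1783  0.3659] grip 0.08526244258057378 F [ 0.0564  0.3322 -0.8833]
[ 31.803  -13.9653  -1.4844]
```

View pics/m2.png

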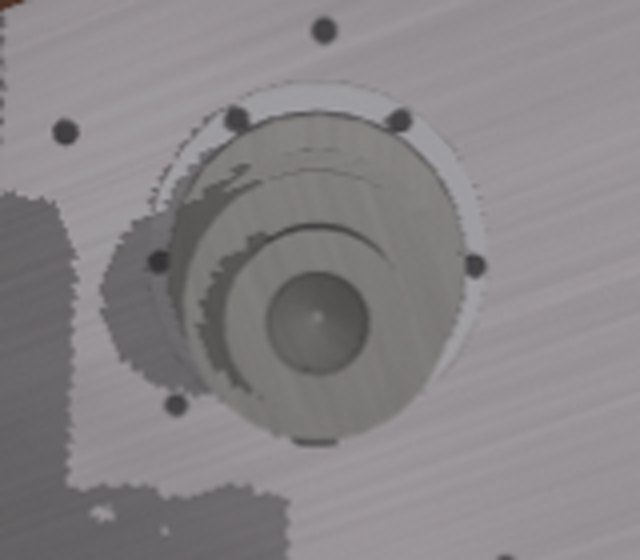

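View pics/m3.png

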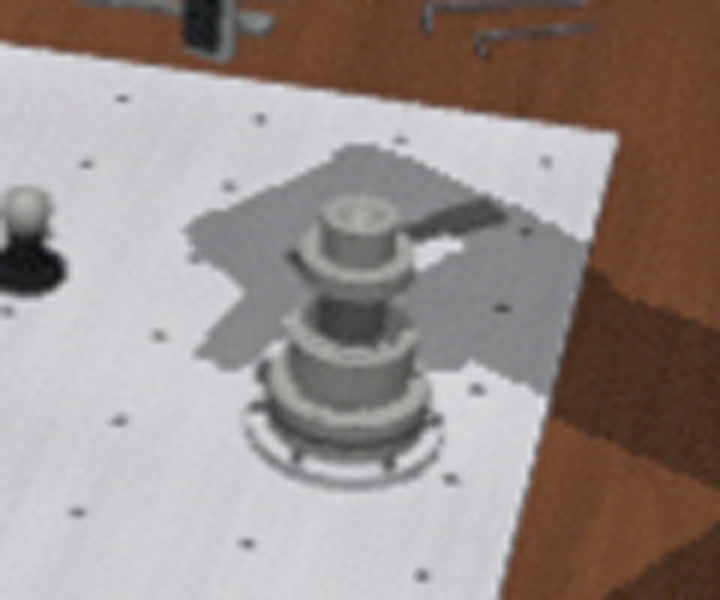

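View pics/m1.png

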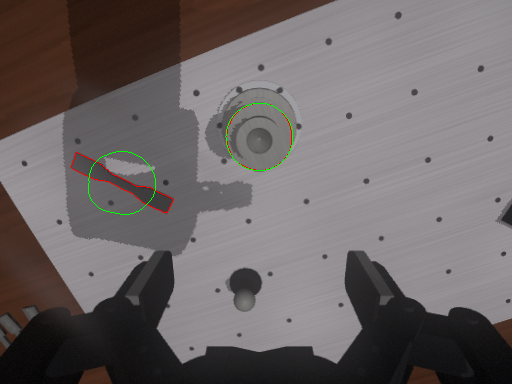

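Run:
```python
from h import *
st=ctrl.state();C=cam('wrist',st)
q=ray((259.1,140.6),C,.126);print(q,totool(q-st['position'],st)*100)
```

```text
[ 0.4443 -0.1608  0.126 ] [24.0371  5.0866 -0.0142]
```

>>> {"method": "move_arm", "body": {"increments": [[8.5,0,-3,0,0],[8.5,1,-6,-0.5,0],[8.5,2,-9,-1,0],[8.5,3.5,-12,-1.5,0],[8.5,4.5,-14,-1.5,0],[8.5,4.5,-14,-1.5,0],[8.5,4.5,-14,-1.5,0]]}}

```text
t: 23.42
position: [0.619, -0.2407, 0.3204]
tcp_rot: [-0.404, 0.58, 0.406, 0.579]
force: [0.4, 0.5, 0.1]
grip_width: 0.085
```

Run:
```python
from h import *
st,im,C,o=look(['ball'],[.048],'n1')
save(cv2.resize(im[130:270,180:340],None,fx=4,fy=4,interpolation=cv2.INTER_CUBIC),'n2')
```

```text
wrist ball 0.9 uv [257.4 193.5] world [ 0.6171 -0.2415  0.048 ] tool(cm) [27.2391  0.0958 -0.1498] iou 0.969
t 23.4167 tcp [ 0.619  -0.2407  0.3204] grip 0.08497047078618533 F [0.3886 0.4606 0.0609]
```

View pics/n1.png

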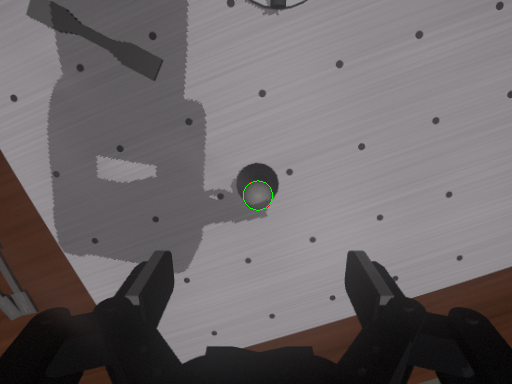

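>>> {"method": "move_arm", "body": {"increments": [[7,3,0.15,-0.13,0],[6,6,0.15,-0.13,0],[5,8.5,0.15,-0.13,0],[5,10,0.15,-0.13,0],[5,10.6,0.15,-0.13,0],[5,10.6,0.15,-0.13,0],[5,10.6,0.15,-0.13,0],[5,10.6,0.15,-0.13,0]]}}

```text
t: 24.18
position: [0.6175, -0.2415, 0.2176]
tcp_rot: [-0.406, 0.579, 0.404, 0.58]
force: [-1.0, 0.8, 0.3]
grip_width: 0.0502
```

Run:
```python
from h import *
st,im,C,o=look(['ball'],[.048],'o1')
```

```text
wrist ball 0.9 uv [258.7 257.9] world [ 0.6162 -0.2418  0.048 ] tool(cm) [16.9558  0.165  -0.0604] iou 0.94
t 24.1833 tcp [ 0.6175 -0.2415  0.2176] grip 0.05019808269805314 F [-0.9758  0.7621  0.2916]
```

View pics/o1.png

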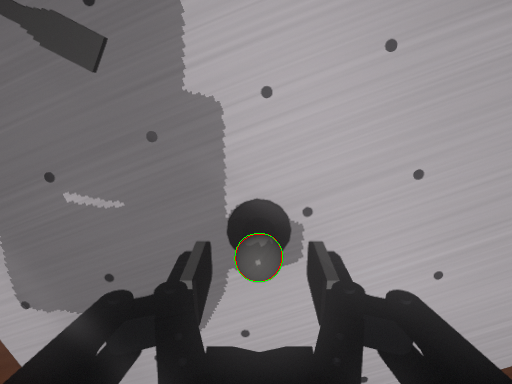

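>>> {"method": "move_arm", "body": {"increments": [[5,0.2,0.1,-0.04,0],[5,0.35,0.1,-0.04,0],[5,0.35,0.1,-0.04,0],[4,0.35,0.1,-0.04,0],[3.5,0.35,0.1,-0.04,0]]}}

```text
t: 24.7
position: [0.6163, -0.2415, 0.212]
tcp_rot: [-0.405, 0.58, 0.405, 0.58]
force: [1.0, 0.3, 0.0]
grip_width: 0.0351
```

```bash
python3 tg.py '[.6162,-.2418,.2135]'
```

```text
[ 0.6163 -0.2415  0.212 ] [-0.1512 -0.0063 -0.0327] [0.9584 0.3407 0.0227]
```

>>> {"method": "move_arm", "body": {"increments": [[3.5,-0.15,0,-0.02,0],[3.5,-0.15,0,-0.02,0],[3,-0.15,0,-0.02,0],[2.7,-0.15,0,-0.02,0],[2.3,-0.15,0,-0.02,0],[2.1,-0.15,0,-0.02,0],[2.1,-0.15,0,-0.02,0],[2.1,-0.15,0,-0.02,0]], "newtons": 25}}

```text
t: 25.37
position: [0.6162, -0.2417, 0.2136]
tcp_rot: [-0.405, 0.58, 0.405, 0.58]
force: [-0.3, -0.3, 1.2]
grip_width: 0.0229
```

Run:
```python
from h import *
st,im,C,o=look(['ball'],[.048],'p1')
save(cv2.resize(im[190:340,160:360],None,fx=4,fy=4,interpolation=cv2.INTER_CUBIC),'p2')
```

```text
wrist ball 0.81 uv [259.1 265.1] world [ 0.6162 -0.242   0.048 ] tool(cm) [16.5575 -0.0154 -0.0293] iou 0.93
t 25.3667 tcp [ 0.6162 -0.2417  0.2136] grip 0.022943780082041038 F [-0.326  -0.3132  1.2078]
```

View pics/p2.png

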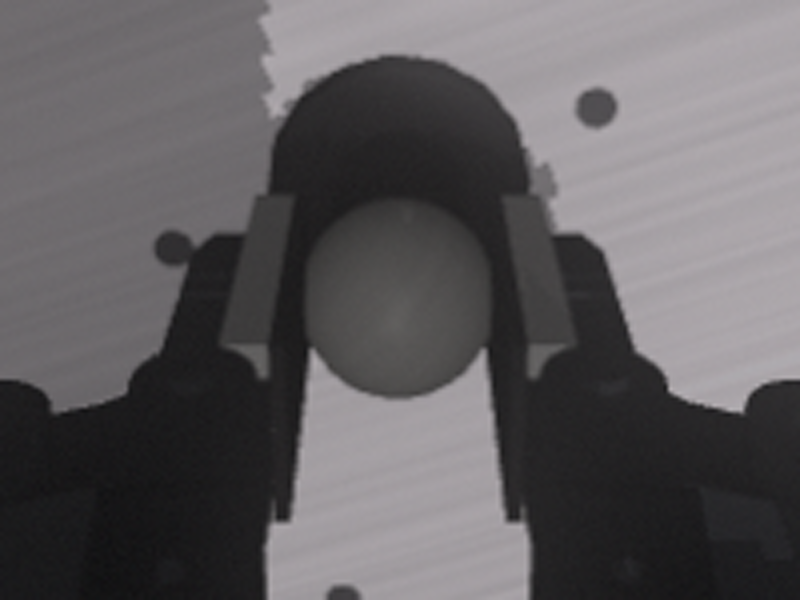

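>>> {"method": "move_arm", "body": {"increments": [[2.1,-1,0,0,0],[2.1,-3,0,0,0],[2.1,-6,0,0,0],[2.1,-9,0.5,0,0],[2.1,-11.5,2,0.2,0],[2.1,-12,5,0.5,0],[2.1,-12,8,0.8,0],[2.1,-12,11,1.1,0]]}}

```text
t: 26.13
position: [0.5153, -0.1928, 0.3345]
tcp_rot: [-0.406, 0.579, 0.405, 0.58]
force: [0.8, -0.3, -0.6]
grip_width: 0.0231
```

>>> {"method": "move_arm", "body": {"increments": [[2.1,0,3,0.2,0],[2.1,0,5.5,0.4,0],[2.1,0,7,0.6,0],[2.1,0,7.9,0.6,0],[2.1,0,7.9,0.6,0],[2.1,0,7.9,0.6,0],[2.1,0,7.9,0.6,0]]}}

```text
t: 26.72
position: [0.445, -0.161, 0.3338]
tcp_rot: [-0.405, 0.579, 0.405, 0.58]
force: [0.7, 0.5, -0.6]
grip_width: 0.0235
```

```bash
python3 tg.py '[.4438,-.1606,.3016]'
python3 - <<'E'
from h import *
st,im=view('wrist');save(im,'q1')
E
```

```text
[ 0.445  -0.161   0.3338] [ 3.2213  0.1263 -0.0021] [ 0.6858  0.5405 -0.5691]
```

View pics/q1.png

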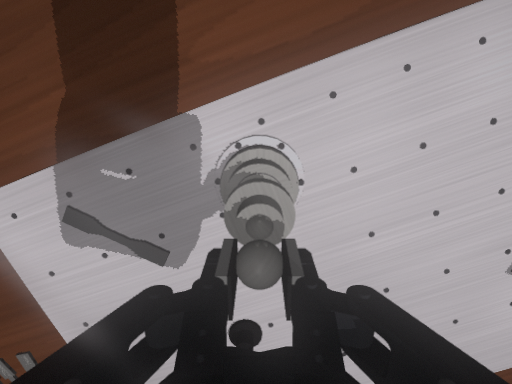

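>>> {"method": "move_arm", "body": {"increments": [[2.1,0.3,0.12,0,0],[2.1,0.8,0.12,0,0],[2.1,1.4,0.12,0,0],[2.1,2.0,0.12,0,0],[2.1,2.5,0.12,0,0],[2.1,2.7,0.12,0,0],[2.1,2.7,0.12,0,0],[2.1,2.7,0.12,0,0]]}}

```text
t: 27.43
position: [0.4434, -0.1603, 0.3065]
tcp_rot: [-0.405, 0.58, 0.405, 0.58]
force: [0.4, 0.2, -0.4]
grip_width: 0.0227
```

```bash
python3 tg.py '[.4438,-.1606,.3016]'
python3 - <<'E'
from h import *
st,im=view('wrist');save(cv2.resize(im[150:300,160:360],None,fx=4,fy=4,interpolation=cv2.INTER_CUBIC),'q2')
st,im=view('side');save(cv2.resize(im[100:200,250:370],None,fx=6,fy=6,interpolation=cv2.INTER_CUBIC),'q3')
E
```

```text
[ 0.4434 -0.1603  0.3065] [ 0.4853 -0.0421 -0.0128] [ 0.4328  0.1914 -0.4163]
```

View pics/q2.png

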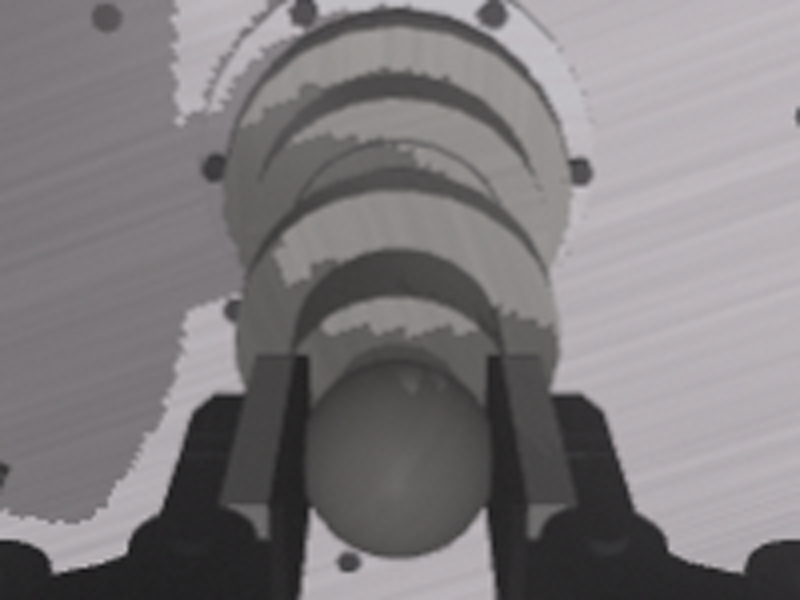

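View pics/q3.png

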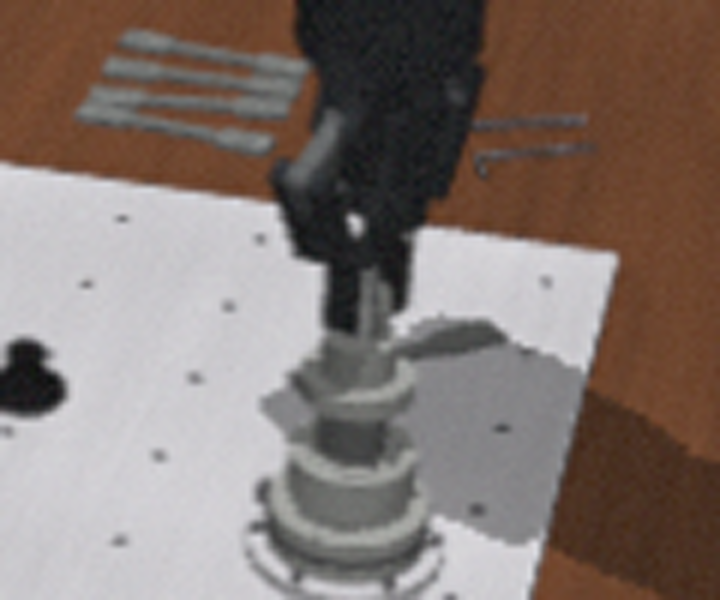

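Aligned; ease down (y −0.04).

>>> {"method": "move_arm", "body": {"increments": [[2.1,0.1,-0.03,0,0],[2.1,0.2,-0.03,0,0],[2.1,0.28,-0.03,0,0],[2.1,0.34,-0.03,0,0],[2.1,0.38,-0.03,0,0],[2.1,0.38,-0.03,0,0]]}}

```text
t: 28.03
position: [0.4437, -0.1604, 0.3026]
tcp_rot: [-0.405, 0.58, 0.405, 0.58]
force: [0.7, -0.1, -0.8]
grip_width: 0.0233
```

>>> {"method": "move_arm", "body": {"increments": [[2.1,0.03,0,0,0],[2.1,0.05,0,0,0],[2.1,0.05,0,0,0]]}}

```text
t: 28.28
position: [0.4437, -0.1604, 0.3022]
tcp_rot: [-0.405, 0.58, 0.405, 0.58]
force: [0.0, 0.8, -1.3]
grip_width: 0.0227
```

>>> {"method": "move_arm", "body": {"increments": [[2.1,0.03,0,0,0],[2.1,0.04,0,0,0],[2.1,0.04,0,0,0]]}}

```text
t: 28.53
position: [0.4437, -0.1604, 0.3018]
tcp_rot: [-0.405, 0.58, 0.405, 0.58]
force: [-0.2, 1.1, -1.1]
grip_width: 0.023
```

>>> {"method": "move_arm", "body": {"increments": [[2.1,0.02,0,0,0],[2.1,0.03,0,0,0],[2.1,0.03,0,0,0]]}}

```text
t: 28.78
position: [0.4437, -0.1604, 0.3015]
tcp_rot: [-0.405, 0.58, 0.405, 0.58]
force: [0.8, -0.5, -0.9]
grip_width: 0.023
```

>>> {"method": "move_arm", "body": {"increments": [[2.1,0.02,0,0,0],[2.1,0.03,0,0,0],[2.1,0.03,0,0,0]]}}

```text
t: 29.03
position: [0.4437, -0.1604, 0.3011]
tcp_rot: [-0.405, 0.58, 0.405, 0.58]
force: [-1.0, 0.9, 0.3]
grip_width: 0.023
```

>>> {"method": "move_arm", "body": {"increments": [[2.1,0.02,0,0,0],[2.1,0.03,0,0,0],[2.1,0.03,0,0,0]]}}

```text
t: 29.28
position: [0.4437, -0.1604, 0.3009]
tcp_rot: [-0.405, 0.58, 0.405, 0.58]
force: [-0.3, -0.1, -0.1]
grip_width: 0.0234
```

>>> {"method": "move_arm", "body": {"increments": [[2.1,0.02,0,0,0],[2.1,0.03,0,0,0],[2.1,0.03,0,0,0]]}}

```text
t: 29.53
position: [0.4437, -0.1604, 0.3007]
tcp_rot: [-0.405, 0.58, 0.405, 0.58]
force: [0.5, -0.7, 0.6]
grip_width: 0.0229
```

>>> {"method": "move_arm", "body": {"increments": [[2.5,0,0,0,0],[2.8,0,0,0,0],[3.2,0,0,0,0],[4,0,0,0,0],[5,0,0,0,0],[6,0,0,0,0],[6,0,0,0,0]]}}

```text
t: 30.12
position: [0.4437, -0.1604, 0.3006]
tcp_rot: [-0.405, 0.58, 0.405, 0.58]
force: [-0.4, 0.1, -0.8]
grip_width: 0.0599
```

>>> {"method": "move_arm", "body": {"increments": [[6,-1,0,0,0],[6,-3,0,0,0],[6,-6,0,0,0],[7,-7,-2,0,0],[8.5,-7,-4.5,0,0],[8.5,-7,-5,0,0],[8.5,-7,-5,0,0],[8.5,-7,-5,0,0]]}}

```text
t: 30.78
position: [0.4903, -0.1774, 0.37]
tcp_rot: [-0.405, 0.58, 0.406, 0.579]
force: [0.1, -0.5, 0.3]
grip_width: 0.0849
```

Run:
```python
from h import *
st,im,C,o=look(['ball'],[.136],'r1')
st,im=view('side')
save(cv2.resize(im[90:215,245:375],None,fx=4.6,fy=4.6,interpolation=cv2.INTER_CUBIC),'r2')
C=cam('side')
print('side proj of ball',proj([[.444,-.1605,.136]],C), ctrl.boxes_of('ball','side')[:1])
st,im=view('top');save(im,'r3')
```

```text
wrist ball 0.6 uv [258.4 146.8] world [ 0.4443 -0.1607  0.136 ] tool(cm) [23.4037  4.8554 -0.02  ] iou 0.905
t 30.7833 tcp [ 0.4903 -0.1774  0.37  ] grip 0.08488174762072072 F [ 0.1379 -0.5013  0.2792]
side proj of ball [[310.9721 151.4538]] [{'uv': [309.5, 154.3], 'p': 0.47}]
```

View pics/r1.png

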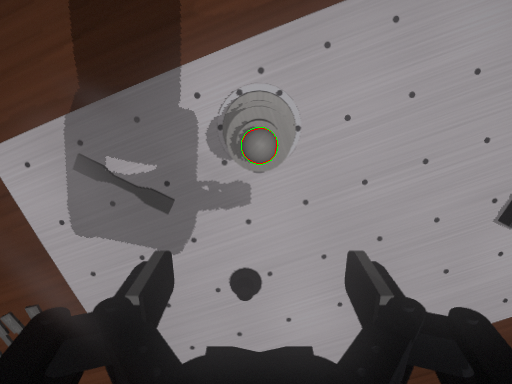

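View pics/r2.png

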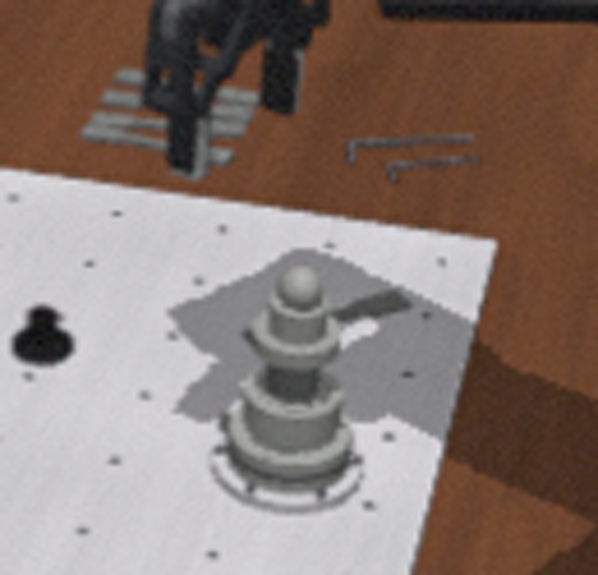

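View pics/r3.png

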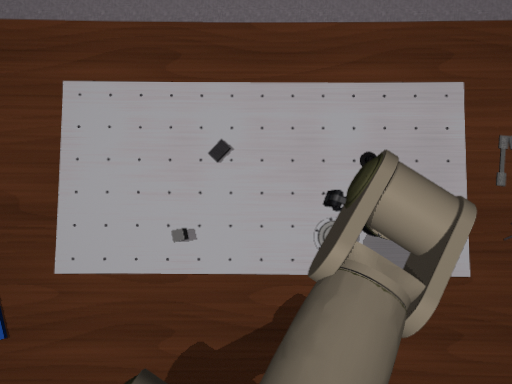

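The ball sits in the seat (wrist view about (259,146)), the stack stands straight in the side view, and the jaw and prism are in their original places in the top view. The gripper is clear, so I'm handing in.

```bash
python3 -c "
from workcell import ctrl
print(ctrl.finish_job())"
```

```text
the job is handed in; nothing more can be done
None
```

The stack is built on the load cell in the order asked and handed in at about 31 s: lower platen over the stud, round specimen, upper platen with its seat up, then the ball. No force reading on any set-down went above about 8 N.

- **Stack position:** In the last wrist picture the ball sits in the seat at about (0.444, -0.161), within 1 mm of where I measured the platen and specimen. The side picture shows the stack upright. After placing, the specimen measured about 0.5 mm off the lower platen's centre.
- **Parts left alone:** The prism and grip jaw are at their original pixels in the last top picture. The arm hid the dog-bone there, but it shows undisturbed in the wrist and side pictures.
- **Weak contact signal on the ball:** Its 64 g barely shows above the roughly 1 N force noise. I judged contact from the height and let go about 1 mm below the expected contact height. The pictures then showed it seated.
- **Measurement disagreement:** Wrist-camera readings from high up and from close in differed by up to about 1.5 mm along one axis. I placed the upper platen and ball relative to the arm position of the part below, so that this offset would largely cancel.

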